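# Hold the food-waste chute open with its lever

## Task

Push the jar off the heavy flap of the food-waste chute, letting it slide upright onto the wooden shelf beside it until all of it stands on the shelf. Then press the raised long end of the lever down to its rubber stop, so that its short end lifts the flap, and finish while still holding the lever down with the flap wide open. Only push and press, do not pick up the jar or the lever, do not lift the flap by hand, and leave the mug, the plant pot and the salt cellar as they are.

Things in the scene. Friction and masses are not known exactly. Their poses are not given: they have to be found in the camera images.
- chute: Food-waste chute fixed to the worktop: open steel box 144 x 164 mm, 80 mm high, under the flap. Origin on the worktop under the box's centre, z up. Flap hinge at x = +72 mm; lever and saddle along -x; wooden shelf along +y. A steel foot plate, 110 mm wide, 6 mm high, runs to x = -384 mm; on it, at x = -272 mm under the lever, a rubber stop whose top is 46 mm up.
- shelf_mid (a point): Centre of the flat top of the wooden shelf beside the flap, 94.5 mm above the worktop; axes as the chute's. The top is 150 x 150 mm and covers chute x -75 to +75 mm, y +83 to +233 mm.
- flap (a joint): Hinge of the heavy dark steel flap (about 3 kg): 0 shut and level, grows as its front edge rises, about 0.39 rad with the lever on its stop. Falls shut by itself. Shut, its flat top is 96 mm above the worktop, 1.5 mm above the shelf, and covers chute x -68 to +72 mm, y -78 to +78 mm; a 40 mm wide tongue runs on to x = -116 mm over the lever's short end.
- flap_edge (a point): Middle of the upper front edge of the flap (at chute x = -68 mm, 96 mm up when shut). Axes as the chute's when shut.
- lever: Loose aluminium lever, 0.35 kg, bar 22 mm wide, 12 mm thick. Origin at the centre of its cross pin (80 mm long, in open-topped slots at chute x = -172 mm, y = 0, 98 mm up). The long arm, 190 mm to its pad's middle, runs to chute -x, rising 0.45 rad at the start; the short arm, 85 mm, runs down under the flap's tongue. Axes as the chute's at the start; turns about y.
- lever_pad (a point): Centre of the upper face of the pad, 50 mm (along the arm) x 46 mm, 12 mm thick, at the long end of the lever. About 186 mm above the worktop at the start, about 33 mm on the stop. It moves on an arc of 190 mm radius about the cross pin. Pressing it takes roughly 3 to 9 N; on the stop it goes no further.
- lever_pin (a point): Centre of the lever's cross pin, the lever's pivot.
- jar: Upright round lidded white stoneware jar, 76 mm diameter (up to 56 mm high), 70 mm high in all, about 0.45 kg, at the start standing on the shut flap. Origin at the centre of its foot, z up.
- mug: White mug, 80 mm diameter, 75 mm high, with a handle; stands on the worktop beside the lever. To be left alone. Origin at the centre of its foot.
- herb_pot: White plant pot, 92 mm diameter, 85 mm high, with green sprigs to about 135 mm; stands on the worktop. To be left alone. Origin at the centre of its foot.
- salt: Small steel salt cellar, 48 mm diameter, 62 mm high; stands on the worktop on the lever's other side. To be left alone. Origin at the centre of its foot.
Mind the look-alikes: they are no part of the job. What is shaped like the jar but green or orange is not meant.

How it is judged:
On the way, in this order (a step that is already met when the one before it is completed fails the run):
1. the jar stands upright, wholly on the wooden shelf, with the flap still shut (y of jar in the frame of chute between 0.114 and 0.21 m and z of jar in the frame of chute above 0.09 m and angle between jar's own z axis and vertical below 0.1 rad and value of joint flap below 0.05 rad), for 0.2 s.
2. the flap is raised wide open by the pressed lever (value of joint flap above 0.34 rad and contact force between the fingers and lever above 0.5 N), for 0.3 s.
At the end, for the whole second after the job is handed in: The fingers hold the lever pad down (pad centre under 50 mm high, over 0.5 N on the lever, pin in its saddle); the flap is open over 0.34 rad, untouched; the jar stands upright and still on the shelf, its axis at chute y 114 to 210 mm and x within 65 mm (all of step 2 and height (world z) of lever_pad below 0.05 m and z of lever_pin in the frame of chute below 0.108 m and contact force between each of the arm, the fingers and flap below 0.5 N and y of jar in the frame of chute between 0.114 and 0.21 m and x of jar in the frame of chute between -0.065 and 0.065 m and z of jar in the frame of chute between 0.09 and 0.1 m and angle between jar's own z axis and vertical below 0.1 rad and linear speed of jar below 0.02 m/s); the arm keeps its last pose, push and grip.
It fails at once if the jar is lifted or tipped (z of jar in the frame of chute above 0.113 m or z of jar in the frame of chute below 0.075 m or angle between jar's own z axis and vertical above 0.5 rad).
It fails at once if the flap is raised while the jar is still on it (value of joint flap above 0.08 rad and y of jar in the frame of chute below 0.105 m).
It fails at once if the lever is lifted out of its saddle (distance of lever_pin from where it was at the start of the episode above 0.015 m).
It fails at once if the flap is lifted by hand (value of joint flap above 0.08 rad and contact force between any of the fingers, the arm and flap above 1 N).
It fails at once if the mug, plant pot or salt cellar is pushed away or toppled (distance of any of mug, herb_pot, salt from where it was at the start of the episode above 0.025 m or angle between any of mug, herb_pot, salt's own z axis and vertical above 0.4 rad).
It also fails if it takes over 48 s, if anything falls off the work surface, if the arm or the gripper's body presses on something with over 40 N, if the wrist force passes 120 N, or if a joint passes its speed limit or range.

## Robot

A 6-joint arm with a two-finger parallel gripper is mounted at the origin on the work surface. World frame = base frame: x ahead of the robot, y to its left, z up, the work surface at z = 0. Lengths are in m, angles in rad, forces in N, time in s.
With the tool pointing down it reaches from about 0.425 to 0.95 m from the base axis. Payload 3.5 kg.
Tool frame: the origin (TCP) lies at the very end of the fingers, on their centre line; the grasp point (between the pads) lies 19 mm behind it; x points along the fingers, z is the direction in which the jaws open and shut, and the axes are right-handed (so a half turn about x gives the same grasp; the last joint's range is limited). The gripper opens to 85 mm and grips with 20 to 120 N. Pads are 22 mm wide; open, the fingers measure 114 mm over their backs; the gripper's body (76 mm by 85 mm) begins 54 mm behind the grasp point. The pads swing forward as they close: fully open they stand 13 mm farther back than shut.
Start: joints at [1.173, 0.286, 1.577, -0, 1.279, -0.15], TCP at [0.166, 0.654, 0.231] pointing down, gripper open.
Joint ranges: [-2.77, 2.77], [-0.9, 2.22], [0.21, 2.48], [-1.53, 4.67], [0.24, 2.81], [-2.84, 2.84]. Speed limits (rad/s): [2.79, 2.79, 3.14, 3.14, 3.14, 3.14].

## Interface

Orientations are given as a unit quaternion [x, y, z, w].
In Python, from plant import ctrl, cams gives the robot as it stands.
- The arm moves only by the tool play_rows, never from a script. Its argument "rows" is a list of rows, each a list of 3 entries, a list of its own where there are three numbers: the opening in per cent of the stroke, from 0 (shut) to 100 (fully open), then the shift along the tool's x, y, z in units of 0.3 m (1.0 is 0.3 m), then the turn, a rotation vector about the tool's x, y, z in units of pi/2 rad (1.0 is pi/2 rad). A call has 1 to 10 rows; each row is the pose to reach, as a shift and turn from the pose commanded when the call began, along the tool's axes at that moment; what a row does not reach only later rows make up. A row lasts 1/12 s, in which the tool goes at most 41.7 mm and 7.16 degrees, less where a joint would pass 70% of its speed; a pose out of reach is approached as far as the arm can. A call with a number of a shift or a turn outside -1 to 1 is refused whole. A call with a gripper value outside its range is refused whole. The fingers move at their own pace and stop on an object; "force" is the grip in N (left out, the last holds). Time passes only in rows, so rows that repeat a pose let the fingers close. It gives the time, the measured TCP pose, the force and the opening at its end, in the units of the state.
- ctrl.get_state(): the state, without advancing time (a new reading comes with each control period).
- cams.read_camera(name): name is "side" or "top" or "wrist"; returns a dict with "color" (384x512x3 uint8, red, green, blue), "fx", "fy", "cx", "cy" (pixels), "view" (4x4, takes a point from world to camera coordinates). Camera axes: x right, y down, z forward; pixel columns grow to the right and rows downward; lengths in m; the calibration is good to about 2 mm. A picture is of the moment at which its call begins. There is no depth.
- ctrl.sign_off(): hands the job in, once; it reports no verdict.
The state is a dict: "time": time; "qpos": joint angles; "dq": joint speeds; "joint_efforts": joint torques, N m; "eef_pos": TCP position; "tcp_rot": TCP orientation; "contact_force": force on the tool from outside, world axes, zero at the start; "wrist_torque": the same for the moment, N m; "opening": opening from 0.0 (shut) to 1.0 (fully open).
Only numpy, scipy, OpenCV 4.12 (cv2) and the standard library are available. Lean on these libraries where they do the work, as an engineer would, in place of code of your own. Each camera call takes 0.05 s, during which the arm holds its last target. There are 200 camera calls.

## Working session

There is one attempt and no reset: what is moved stays moved. The work goes in short steps, Python scripts to look and compute and a tool call to move; the robot and the scene stay as the last step left them, time stands still between calls to the robot, and variables do not carry over. Pictures are saved under pics/ and viewed, about 8 in all and at most 12, crops included, and the job is handed in when it is done.

Besides the shell and the picture viewer there is one more tool, called after "Request:" as name([rows], argument=value, ...), one row to a line, values as JSON. play_rows: Moves the arm, as the interface text tells. Shifts and turns lie within -1 to 1; 1 stands for 0.3 m of shift or pi/2 rad of turn. Its arguments: {"type":"object","properties":{"rows":{"type":"array"},"force":{"type":"number"}},"required":["rows"]}

```bash
mkdir -p pics
cat > h.py <<'E'
import numpy as np, cv2
from scipy.spatial.transform import Rotation as R
from plant import ctrl, cams
def ray(c,u,v,z):
    V=np.array(c["view"]); o=-V[:3,:3].T@V[:3,3]
    d=V[:3,:3].T@np.array([(u-c["cx"])/c["fx"],(v-c["cy"])/c["fy"],1])
    return o+d*(z-o[2])/d[2]
def proj(c,p):
    V=np.array(c["view"]); q=V[:3,:3]@np.array(p)+V[:3,3]
    return c["fx"]*q[0]/q[2]+c["cx"],c["fy"]*q[1]/q[2]+c["cy"]
E
python3 - <<'E'
from h import *
ims=[]
for n in("top","side"):
    c=cams.read_camera(n); cv2.imwrite(f"pics/{n}0.png",c["color"][:,:,::-1]); ims.append(c["color"][:,:,::-1])
    V=np.array(c["view"]);print(n,c["fx"],c["cx"],c["cy"],-V[:3,:3].T@V[:3,3],V[2,:3])
s=ctrl.get_state();print(s)
for i,n in enumerate(("top","side")): cv2.imwrite(f"pics/{n}0b.png",cv2.resize(ims[i],(800,600),interpolation=cv2.INTER_CUBIC))
E
```

```text
top 415.2546532151287 249.70205355463406 193.13777640239786 [ 0.51621735 -0.10416004  1.10292036] [ 0.02329472  0.00152756 -0.99972747]
side 347.208063864009 251.04353452339106 191.3316773121962 [0.49019236 0.58854161 0.81910563] [ 0.06216866 -0.70400126 -0.70747246]
{'time': 0.1, 'qpos': array([ 1.17299871e+00,  2.87091426e-01,  1.57804865e+00,  3.25714469e-05,
        1.27857683e+00, -1.50037173e-01]), 'dq': array([-1.69690329e-04,  1.14936617e-05, -4.03554360e-03, -1.22175336e-03,
       -2.52684457e-03,  8.65387261e-04]), 'joint_efforts': array([ 1.15515766e-03, -4.07297373e+01, -2.93698561e+01, -1.74683623e-04,
        3.44112923e-03, -4.81435180e-06]), 'eef_pos': array([0.16528781, 0.65383738, 0.23006615]), 'tcp_rot': array([-0.43474164,  0.55861218,  0.43402565,  0.55729155]), 'contact_force': array([-0.56117795,  0.47118495, -0.36680289]), 'wrist_torque': array([ 0.01627625, -0.00954722,  0.03666615]), 'opening': 1.0022066090587611}
```

View pics/top0b.png

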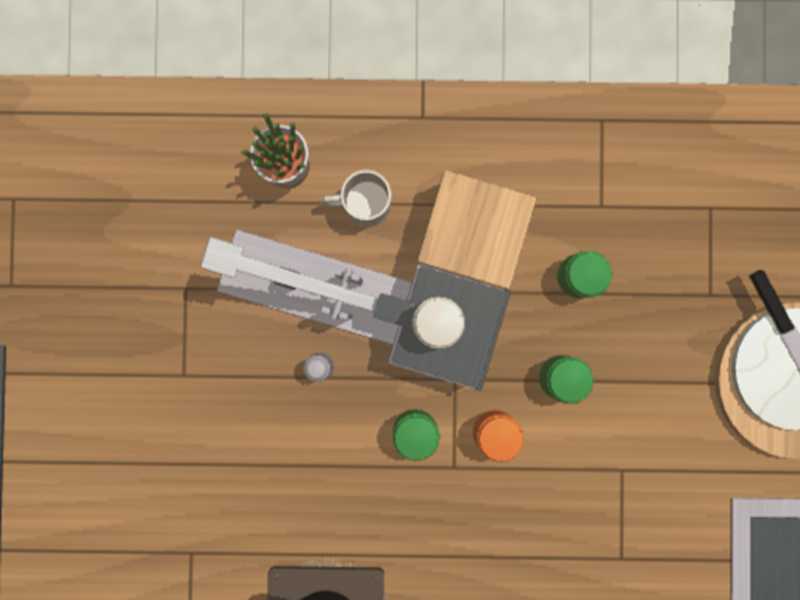

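View pics/side0b.png

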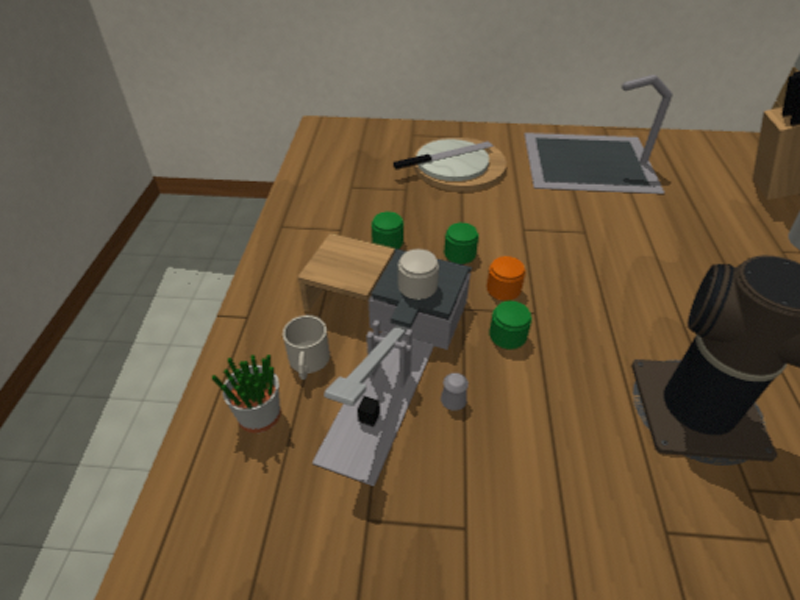

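The top view shows the shelf with corners at (444,171), (535,198), (503,290) and (418,263), in 800x600 pixels. The dark flap is below it and carries a jar at (438,322). The lever pad is at (222,256), the mug at (365,197), the plant pot at (279,155) and the salt cellar at (317,368).

Jar-shaped candidates are white (438,322), green (585,274), (567,380) and (416,436), and orange (499,437). Only the white one stands on the flap, so it is the one meant.

Run:
```python
from h import *
c=cams.read_camera("top"); im=c["color"][:,:,::-1].copy(); g=cv2.cvtColor(im,cv2.COLOR_BGR2GRAY)
sh=np.array([(444,171),(535,198),(418,263),(510,291),(480,390),(390,361)],np.float32)*.64
sp=cv2.cornerSubPix(g,sh.reshape(-1,1,2).copy(),(4,4),(-1,-1),(3,30,.01)).reshape(-1,2)
print(sp/.64)
zs=[.0945,.0945,.096,.096,.096,.096]
P=np.array([ray(c,*p,z)[:2] for p,z in zip(sp,zs)])
loc=np.array([(-75,233),(75,233),(-68,78),(72,78),(72,-78),(-68,-78)])/1000
M,res=None,None
a=loc-loc.mean(0);b=P-P.mean(0)
th=np.arctan2((a[:,0]*b[:,1]-a[:,1]*b[:,0]).sum(),(a*b).sum())
Rm=np.array([[np.cos(th),-np.sin(th)],[np.sin(th),np.cos(th)]]);t=P.mean(0)-Rm@loc.mean(0)
print("th",th,"t",t,"resid mm",((loc@Rm.T+t)-P)*1000)
np.savez("chute.npz",R=Rm,t=t,th=th)
# jar: white blob
hsv=cv2.cvtColor(im,cv2.COLOR_BGR2HSV)
m=((hsv[...,2]>150)&(hsv[...,1]<60)).astype(np.uint8); m[:,:245]=0;m[:185]=0;m[235:]=0;m[:,320:]=0
k=max(cv2.findContours(m,0,1)[0],key=cv2.contourArea);(u,v),r=cv2.minEnclosingCircle(k)
j=ray(c,u,v,.155)[:2];print("jar px",u/.64,v/.64,r,"world",j,"chute",Rm.T@(j-t), "r mm",r/c["fx"]*(1.103-.155)*1000)
pin=Rm@[-.172,0]+t; print("pin",pin)
pad=[-.172-.19*np.cos(.45)-.0*1,0]
print("pad exp",Rm@pad+t)
for nm,p,z in(("pad",(222,256),.186),("mug",(365,197),.075),("pot",(279,155),.085),("salt",(317,368),.062)):
    w=ray(c,p[0]*.64,p[1]*.64,z)[:2];print(nm,w,Rm.T@(w-t))
s=ctrl.get_state();Rt=R.from_quat(s["tcp_rot"]).as_matrix();print(Rt.round(3))
for l in loc: 
    q=Rm@l+t;z=.096;x,y=proj(c,[*q,z]);cv2.circle(im,(int(x),int(y)),2,(0,0,255),-1)
cv2.circle(im,(int(u),int(v)),int(r),(255,0,0),1)
cv2.imwrite("pics/crop1.png",cv2.resize(im[90:310,110:400],None,fx=2.6,fy=2.6))
```

```text
[[445.13422 169.49509]
 [534.8666  202.19154]
 [417.97736 260.91724]
 [507.3057  287.95425]
 [478.9765  391.2543 ]
 [388.05515 362.2193 ]]
th -1.8586199349486647 t [ 0.50300704 -0.19058496] resid mm [[ 0.13037455  0.72013229]
 [ 6.84842698 -2.54456404]
 [-6.72232708 -2.56842093]
 [-6.37392501  2.43120065]
 [ 4.59522408  4.50594105]
 [ 1.52222649 -2.54428902]]
jar px 438.21024894714355 321.69744968414307 16.499164581298828 world [ 0.51021121 -0.17328187] chute [-0.01863632  0.00199606] r mm 37.666544858603025
pin [ 0.55183199 -0.02566036]
pad exp [0.6003972  0.13838683]
pad [0.59904396 0.13631084] [-0.34071021 -0.00070827]
mug [ 0.70630369 -0.06019594] [-0.18273434  0.15792082]
pot [0.76908486 0.07607842] [-0.33122436  0.17943576]
salt [0.43275783 0.01304582] [-0.17531284 -0.12516329]
[[-0.001 -0.969  0.245]
 [-0.002  0.245  0.969]
 [-1.     0.    -0.002]]
```

View pics/crop1.png

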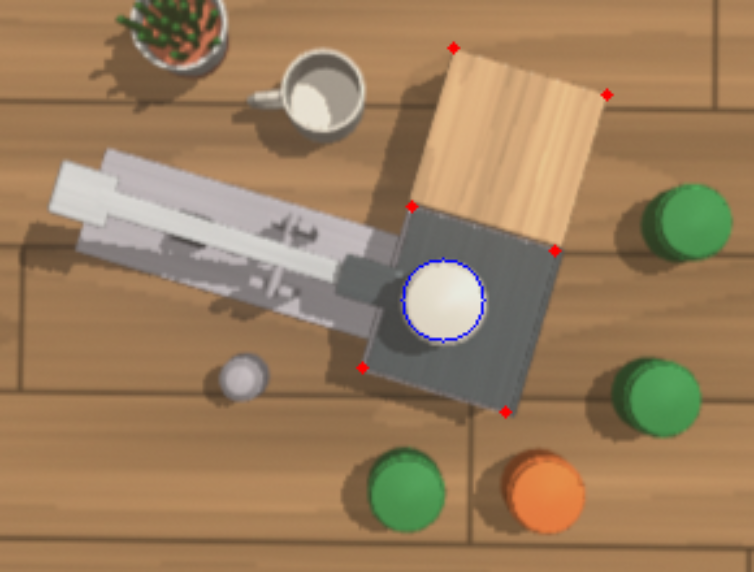

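The white jar is confirmed: r is 37.7 mm and it sits on the flap at chute (-19, 2) mm. The chute axes are fitted to within about 7 mm, and the lever pad lies within 3 mm of where it should be. Next I'll plan the approach from the -y side with the fingers half open and the jaws along chute x.

```bash
cat >> h.py <<'E'
C=np.load("chute.npz")
def W(cx,cy,z): return np.r_[C["R"]@[cx,cy]+C["t"],z]
def plan(*pts):
    s=ctrl.get_state();p=s["eef_pos"];Rt=R.from_quat(s["tcp_rot"]).as_matrix()
    print("t",s["time"],"p",p.round(4),"f",np.round(s["contact_force"],1))
    zt=-np.r_[C["R"][:,0],0]; T=np.c_[[0,0,-1],np.cross(zt,[0,0,-1]),zt]
    print("turn",(R.from_matrix(Rt.T@T).as_rotvec()/(np.pi/2)).round(4))
    for q in pts: print(np.round(q,3),"shift",(Rt.T@(q-p)/.3).round(3))
E
python3 -c "
from h import *
plan(np.array([.4,.45,.28]),np.array([.46,.36,.28]),np.array([.47,.15,.28]),W(-.019,-.075,.28),W(-.019,-.075,.113))"
```

```text
t 0.15 p [0.1653 0.6539 0.2302] f [ 0.2  0.7 -0.2]
turn [ 0.0255 -0.0012 -0.0002]
[0.4  0.45 0.28] shift [-0.165 -0.925 -0.467]
[0.46 0.36 0.28] shift [-0.165 -1.193 -0.709]
[0.47 0.15 0.28] shift [-0.164 -1.397 -1.38 ]
[ 0.436 -0.151  0.28 ] shift [-0.162 -1.534 -2.38 ]
[ 0.436 -0.151  0.113] shift [ 0.395 -1.534 -2.379]
```

Request:
play_rows([
  [50,[-0.165,-0.925,-0.467],[0.0255,0,0]],
  [50,[-0.165,-0.925,-0.467],[0.0255,0,0]],
  [50,[-0.165,-0.925,-0.467],[0.0255,0,0]],
  [50,[-0.165,-0.925,-0.467],[0.0255,0,0]],
  [50,[-0.165,-0.925,-0.467],[0.0255,0,0]],
  [50,[-0.165,-0.925,-0.467],[0.0255,0,0]],
  [50,[-0.165,-0.925,-0.467],[0.0255,0,0]],
  [50,[-0.165,-0.925,-0.467],[0.0255,0,0]],
  [50,[-0.165,-0.925,-0.467],[0.0255,0,0]],
  [50,[-0.165,-0.925,-0.467],[0.0255,0,0]],
])

```text
time: 0.98
eef_pos: [0.401, 0.4497, 0.2807]
tcp_rot: [-0.422, 0.567, 0.422, 0.567]
contact_force: [-0.7, 0.0, -0.8]
opening: 0.499
```

```bash
python3 -c "
from h import *
plan(np.array([.46,.2,.28]),W(-.019,-.075,.28))"
```

```text
t 0.9833 p [0.401  0.4497 0.2807] f [-0.7  0.  -0.8]
turn [-0.0018  0.0001 -0.0003]
[0.46 0.2  0.28] shift [ 0.002 -0.427 -0.741]
[ 0.436 -0.151  0.28 ] shift [ 0.002 -0.687 -1.885]
```

Request:
play_rows([
  [50,[0,-0.46,-0.9],[0,0,0]],
  [50,[0,-0.46,-0.9],[0,0,0]],
  [50,[0,-0.46,-0.9],[0,0,0]],
  [50,[0,-0.46,-0.9],[0,0,0]],
  [50,[0,-0.46,-0.9],[0,0,0]],
  [50,[0,-0.46,-0.9],[0,0,0]],
  [50,[0,-0.46,-0.9],[0,0,0]],
  [50,[0,-0.46,-0.9],[0,0,0]],
  [50,[0,-0.46,-0.9],[0,0,0]],
])

```text
time: 1.73
eef_pos: [0.4557, 0.1512, 0.2804]
tcp_rot: [-0.422, 0.567, 0.422, 0.567]
contact_force: [0.2, -0.6, 0.2]
opening: 0.502
```

Request:
play_rows([
  [50,[0,-0.227,-0.985],[0,0,0]],
  [50,[0,-0.227,-0.985],[0,0,0]],
  [50,[0,-0.227,-0.985],[0,0,0]],
  [50,[0,-0.227,-0.985],[0,0,0]],
  [50,[0,-0.227,-0.985],[0,0,0]],
  [50,[0,-0.227,-0.985],[0,0,0]],
  [50,[0,-0.227,-0.985],[0,0,0]],
  [50,[0,-0.227,-0.985],[0,0,0]],
  [50,[0,-0.227,-0.985],[0,0,0]],
])

```text
time: 2.48
eef_pos: [0.4377, -0.1508, 0.2804]
tcp_rot: [-0.422, 0.567, 0.423, 0.567]
contact_force: [-0.5, -0.2, -0.4]
opening: 0.502
```

```bash
python3 -c "
from h import *
plan(W(-.019,-.077,.28),W(-.019,-.077,.113),W(-.019,.115,.113))
c=cams.read_camera('wrist');cv2.imwrite('pics/w1.png',c['color'][:,:,::-1])
from h import *"
```

```text
t 2.4833 p [ 0.4377 -0.1508  0.2804] f [-0.5 -0.2 -0.4]
turn [-0.0014  0.0005 -0.0005]
[ 0.435 -0.151  0.28 ] shift [ 0.001  0.01  -0.002]
[ 0.435 -0.151  0.113] shift [ 0.558  0.01  -0.002]
[ 0.619 -0.205  0.113] shift [ 0.557 -0.63  -0.001]
```

View pics/w1.png

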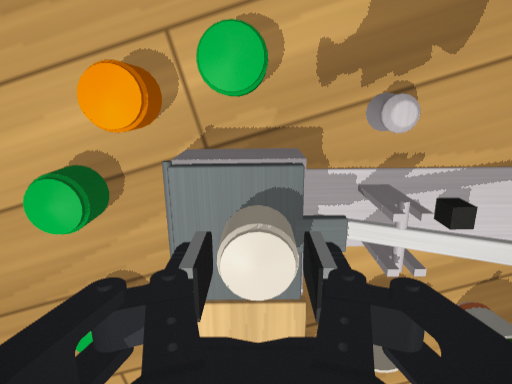

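The wrist view shows the white jar at (258,265), centred between the fingertips. The flap axes line up with the jaws. I'll lower behind the jar.

Request:
play_rows([
  [50,[0.13,0.01,0],[0,0,0]],
  [50,[0.26,0.01,0],[0,0,0]],
  [50,[0.38,0.01,0],[0,0,0]],
  [50,[0.46,0.01,0],[0,0,0]],
  [50,[0.52,0.01,0],[0,0,0]],
  [50,[0.557,0.01,0],[0,0,0]],
  [50,[0.557,0.01,0],[0,0,0]],
])

```text
time: 3.12
eef_pos: [0.4332, -0.1462, 0.111]
tcp_rot: [-0.422, 0.566, 0.426, 0.565]
contact_force: [-0.3, -0.3, 0.1]
opening: 0.501
```

Run:
```python
from h import *
plan(W(-.019,-.041,.113),W(-.019,.115,.113))
c=cams.read_camera("side");im=c["color"][:,:,::-1]
cv2.imwrite("pics/s2.png",cv2.resize(im[130:320,170:370],None,fx=3,fy=3))
```

```text
t 3.1167 p [ 0.4332 -0.1462  0.111 ] f [-0.3 -0.3  0.1]
turn [ 0.002   0.0014 -0.0035]
[ 0.469 -0.161  0.113] shift [-0.007 -0.128 -0.013]
[ 0.619 -0.205  0.113] shift [-0.01  -0.648 -0.015]
```

View pics/s2.png

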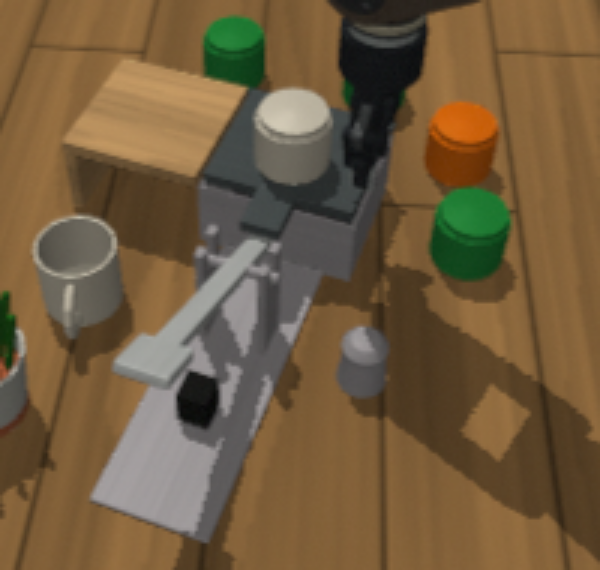

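The fingers are just above the flap, behind the jar with a clear gap, and touch nothing. I'll push slowly along chute +y.

Request:
play_rows([
  [50,[-0.005,-0.05,-0.013],[0,0,0]],
  [50,[-0.005,-0.09,-0.013],[0,0,0]],
  [50,[-0.005,-0.12,-0.013],[0,0,0]],
  [50,[-0.005,-0.145,-0.013],[0,0,0]],
  [50,[-0.005,-0.17,-0.013],[0,0,0]],
  [50,[-0.005,-0.195,-0.013],[0,0,0]],
  [50,[-0.005,-0.22,-0.013],[0,0,0]],
  [50,[-0.005,-0.245,-0.013],[0,0,0]],
  [50,[-0.005,-0.27,-0.013],[0,0,0]],
  [50,[-0.005,-0.295,-0.013],[0,0,0]],
])

```text
time: 4.0
eef_pos: [0.5187, -0.1785, 0.1153]
tcp_rot: [-0.423, 0.567, 0.423, 0.566]
contact_force: [-4.5, 1.4, 3.8]
opening: 0.499
```

Request:
play_rows([
  [50,[0,-0.03,0],[0,0,0]],
  [50,[0,-0.06,0],[0,0,0]],
  [50,[0,-0.09,0],[0,0,0]],
  [50,[0,-0.12,0],[0,0,0]],
  [50,[0,-0.15,0],[0,0,0]],
  [50,[0,-0.18,0],[0,0,0]],
  [50,[0,-0.2,0],[0,0,0]],
  [50,[0,-0.22,0],[0,0,0]],
  [50,[0,-0.24,0],[0,0,0]],
  [50,[0,-0.24,0],[0,0,0]],
])

```text
time: 4.83
eef_pos: [0.5886, -0.1992, 0.1154]
tcp_rot: [-0.424, 0.566, 0.422, 0.567]
contact_force: [-0.2, 0.0, -0.3]
opening: 0.503
```

```bash
cat >> h.py <<'E'
def jar():
    c=cams.read_camera("top"); im=c["color"][:,:,::-1].copy();hsv=cv2.cvtColor(im,cv2.COLOR_BGR2HSV)
    m=((hsv[...,2]>150)&(hsv[...,1]<60)).astype(np.uint8); m[:,:255]=0;m[:110]=0;m[240:]=0;m[:,350:]=0
    k=max(cv2.findContours(m,0,1)[0],key=cv2.contourArea);(u,v),r=cv2.minEnclosingCircle(k)
    j=ray(c,u,v,.155)[:2];print("jar px",u,v,r,"chute",C["R"].T@(j-C["t"]))
E
python3 - <<'E'
from h import *
plan(W(-.019,.115,.113)); jar()
s=ctrl.get_state();print("tcp chute",C["R"].T@(s["eef_pos"][:2]-C["t"]))
c=cams.read_camera("side");im=c["color"][:,:,::-1]
cv2.imwrite("pics/s3.png",cv2.resize(im[130:320,170:370],None,fx=3,fy=3))
E
```

```text
t 4.8333 p [ 0.5886 -0.1992  0.1154] f [-0.2  0.  -0.3]
turn [-0.     -0.0001  0.0013]
[ 0.619 -0.205  0.113] shift [ 0.008 -0.102  0.01 ]
jar px 289.0 144.5 0.5001000165939331 chute [-0.04151901  0.14200094]
tcp chute [-0.01603649  0.08417247]
```

View pics/s3.png

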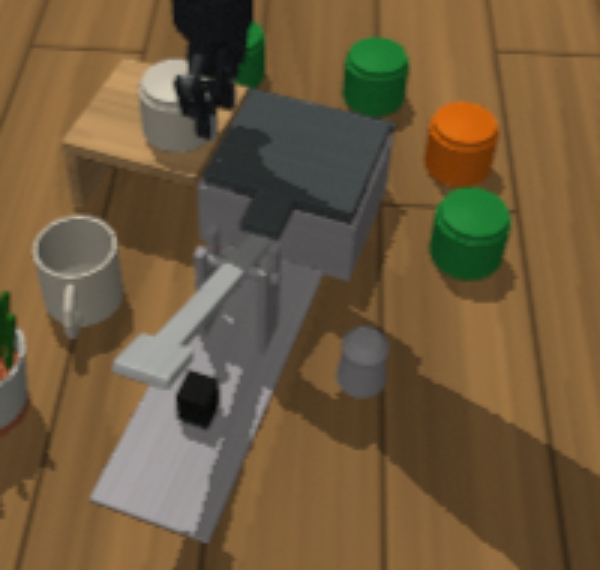

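The jar is upright on the shelf, and I expect its axis at y ≈ 0.13. I'll push about 20 mm further for margin, then back off and rise.

Request:
play_rows([
  [50,[0,-0.025,0],[0,0,0]],
  [50,[0,-0.045,0],[0,0,0]],
  [50,[0,-0.06,0],[0,0,0]],
  [50,[0,-0.072,0],[0,0,0]],
  [50,[0,-0.072,0],[0,0,0]],
  [50,[0,-0.04,0],[0,0,0]],
  [50,[0,0.05,0],[0,0,0]],
  [50,[0,0.14,0],[0,0,0]],
  [50,[-0.06,0.22,0],[0,0,0]],
  [0,[-0.16,0.28,0],[0,0,0]],
])

```text
time: 5.77
eef_pos: [0.5021, -0.1727, 0.1591]
tcp_rot: [-0.42, 0.568, 0.426, 0.565]
contact_force: [0.1, -1.0, -1.2]
opening: 0.378
```

Request:
play_rows([
  [0,[-0.13,0,0],[0,0,0]],
  [0,[-0.26,0,0],[0,0,0]],
  [0,[-0.38,0,0],[0,0,0]],
  [0,[-0.38,0,0.1],[0,0,0]],
  [0,[-0.38,0,0.22],[0,0,0]],
  [0,[-0.38,0,0.34],[0,0,0]],
  [0,[-0.38,0,0.46],[0,0,0]],
  [0,[-0.38,0,0.58],[0,0,0]],
  [0,[-0.38,0,0.7],[0,0,0]],
  [0,[-0.38,0,0.7],[0,0,0]],
])

```text
time: 6.6
eef_pos: [0.5667, 0.0318, 0.2773]
tcp_rot: [-0.424, 0.564, 0.425, 0.567]
contact_force: [-0.3, -0.5, -0.3]
opening: 0.002
```

Run:
```python
from h import *
plan(W(-.355,0,.28),W(-.35,0,.2),W(-.355,0,.033)); jar()
s=ctrl.get_state();print("tcp chute",C["R"].T@(s["eef_pos"][:2]-C["t"]))
c=cams.read_camera("top");im=c["color"][:,:,::-1]
cv2.imwrite("pics/t4.png",cv2.resize(im[80:290,110:380],None,fx=2.6,fy=2.6))
```

```text
t 6.6 p [0.5667 0.0318 0.2773] f [-0.3 -0.5 -0.3]
turn [0.0035 0.002  0.0009]
[0.604 0.15  0.28 ] shift [-0.008 -0.009  0.412]
[0.602 0.145 0.2  ] shift [ 0.259 -0.009  0.395]
[0.604 0.15  0.033] shift [ 0.815 -0.008  0.41 ]
jar px 300.5088195800781 145.5792999267578 16.369314193725586 chute [-0.01563599  0.14746595]
tcp chute [-0.22883471 -0.0017781 ]
```

View pics/t4.png

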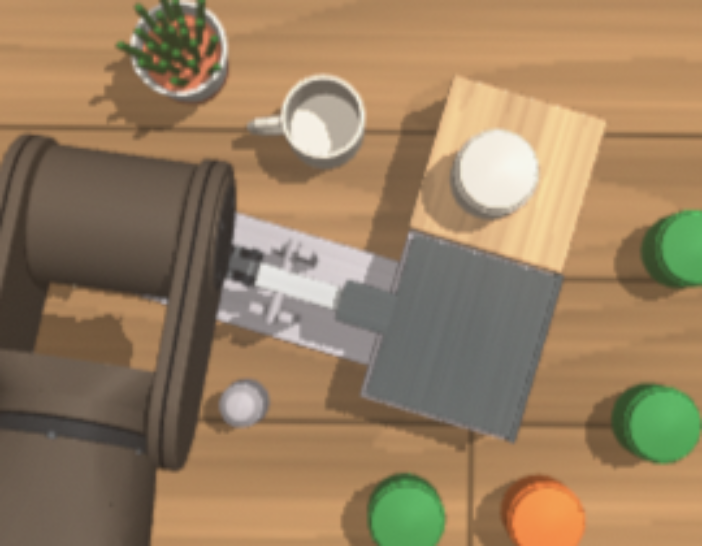

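The jar stands at chute (-16, 147) mm, wholly on the shelf, with the flap shut. The mug, pot and salt cellar are untouched. Next I move over the pad and press.

Request:
play_rows([
  [0,[0,-0.008,0.13],[0,0,0]],
  [0,[0,-0.008,0.26],[0,0,0]],
  [0,[0,-0.008,0.36],[0,0,0]],
  [0,[0,-0.008,0.41],[0,0,0]],
  [0,[0.1,-0.008,0.41],[0,0,0]],
  [0,[0.2,-0.008,0.41],[0,0,0]],
  [0,[0.25,-0.008,0.41],[0,0,0]],
  [0,[0.29,-0.008,0.41],[0,0,0]],
  [0,[0.33,-0.008,0.41],[0,0,0]],
  [0,[0.37,-0.008,0.41],[0,0,0]],
])

```text
time: 7.53
eef_pos: [0.6052, 0.1431, 0.1683]
tcp_rot: [-0.423, 0.565, 0.422, 0.569]
contact_force: [0.3, 1.6, 6.1]
opening: 0.002
```

Run:
```python
from h import *
plan(W(-.357,0,.12),W(-.352,0,.045),W(-.352,0,.033))
c=cams.read_camera("side");im=c["color"][:,:,::-1]
cv2.imwrite("pics/s5.png",cv2.resize(im[130:320,170:370],None,fx=3,fy=3))
```

```text
t 7.5333 p [0.6052 0.1431 0.1683] f [0.3 1.6 6.1]
turn [-0.001   0.0016  0.003 ]
[0.604 0.152 0.12 ] shift [0.161 0.012 0.026]
[0.603 0.147 0.045] shift [0.411 0.013 0.009]
[0.603 0.147 0.033] shift [0.451 0.013 0.009]
```

View pics/s5.png

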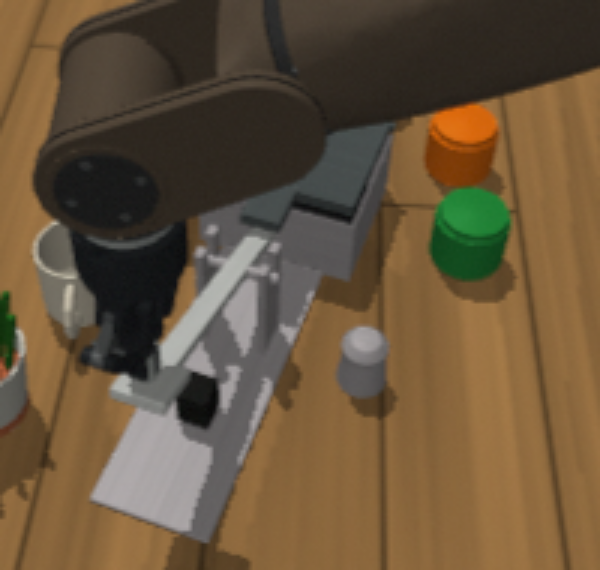

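The shut fingers are on the pad at 6 N and the lever is starting to turn. I'll keep pressing.

Request:
play_rows([
  [0,[0.05,0.005,0.01],[0,0,0]],
  [0,[0.1,0.01,0.02],[0,0,0]],
  [0,[0.15,0.012,0.026],[0,0,0]],
  [0,[0.2,0.012,0.026],[0,0,0]],
  [0,[0.24,0.012,0.024],[0,0,0]],
  [0,[0.28,0.012,0.02],[0,0,0]],
  [0,[0.32,0.012,0.016],[0,0,0]],
  [0,[0.35,0.012,0.012],[0,0,0]],
  [0,[0.38,0.012,0.01],[0,0,0]],
  [0,[0.4,0.012,0.01],[0,0,0]],
])

```text
time: 8.42
eef_pos: [0.602, 0.1462, 0.0468]
tcp_rot: [-0.424, 0.566, 0.422, 0.567]
contact_force: [-0.0, -1.0, 5.9]
opening: 0.0
```

```bash
python3 -c "
from h import *
plan(W(-.350,0,.033),W(-.35,0,.025))"
```

```text
t 8.4167 p [0.602  0.1462 0.0468] f [-0.  -1.   5.9]
turn [ 0.0003 -0.001   0.0018]
[0.602 0.145 0.033] shift [ 0.046 -0.002 -0.003]
[0.602 0.145 0.025] shift [ 0.073 -0.002 -0.003]
```

Request:
play_rows([
  [0,[0.015,0,0],[0,0,0]],
  [0,[0.03,0,0],[0,0,0]],
  [0,[0.04,0,0],[0,0,0]],
  [0,[0.045,0,0],[0,0,0]],
  [0,[0.05,0,0],[0,0,0]],
  [0,[0.05,0,0],[0,0,0]],
])

```text
time: 8.92
eef_pos: [0.6015, 0.147, 0.0337]
tcp_rot: [-0.424, 0.567, 0.423, 0.566]
contact_force: [-3.2, -2.8, 13.8]
opening: 0.005
```

The force rose to 14 N at z = 34 mm, so the lever is on its stop. I'll hold and check.

Request:
play_rows([
  [0,[0.004,0,0],[0,0,0]],
  [0,[0.004,0,0],[0,0,0]],
  [0,[0.004,0,0],[0,0,0]],
  [0,[0.004,0,0],[0,0,0]],
  [0,[0.004,0,0],[0,0,0]],
  [0,[0.004,0,0],[0,0,0]],
])

```text
time: 9.42
eef_pos: [0.6017, 0.1471, 0.0334]
tcp_rot: [-0.424, 0.567, 0.423, 0.566]
contact_force: [-5.2, -1.9, 16.9]
opening: -0.0
```

Run:
```python
from h import *
plan(); jar()
a=cams.read_camera("side")["color"][130:320,150:370,::-1];b=cams.read_camera("top")["color"][90:280,150:370,::-1]
cv2.imwrite("pics/f6.png",cv2.resize(np.hstack([a,b]),None,fx=1.8,fy=1.8,interpolation=cv2.INTER_CUBIC))
```

```text
t 9.4167 p [0.6017 0.1471 0.0334] f [-5.2 -1.9 16.9]
turn [ 0.0003 -0.0007  0.0004]
jar px 300.5088195800781 145.5792999267578 16.369314193725586 chute [-0.01563599  0.14746595]
```

View pics/f6.png

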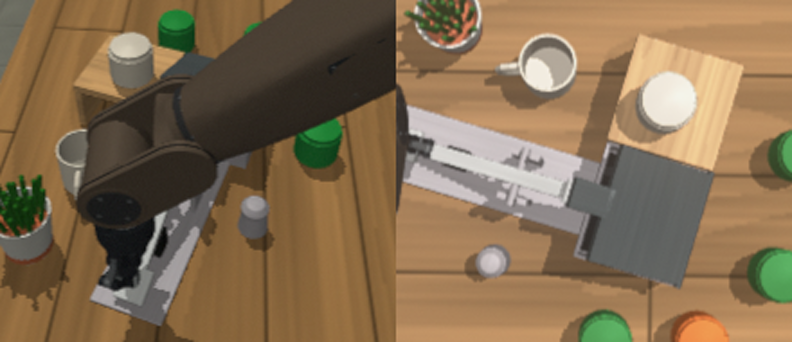

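The side view shows the pad pressed down at (140,285) and the top view shows the flap tilted open. The jar has not moved, the pin is in its saddle, and the arm is clear of the flap.

```bash
python3 -c "
from plant import ctrl
print(ctrl.sign_off())"
```

```text
the job is handed in; nothing more can be done
None
```

I pushed the jar off the flap onto the shelf and pressed the lever down to its rubber stop. I handed the job in at about 9.5 s with the fingers still holding it there. No verdict was reported.

**Jar:** it stands upright on the shelf at about chute x -16 mm, y 147 mm. It read exactly the same before and after the press.

**Lever:** the fingertips are at 33 mm with about 17 N on the lever, which matches the height given for the pad on its stop. In the top view the pin is still in its saddle.

**Flap:** it is visibly open in the top view and the arm is clear of it. I did not measure its angle; I inferred it from the lever being on its stop.

**Other objects:** the mug, plant pot and salt cellar look unmoved in the pictures. I did not re-measure them.

**Checks that disagreed:**
- The chute corner fit left residuals of up to 7 mm, but the lever pad still landed within 3 mm of its expected place.
- One jar reading taken mid-push was hidden by the gripper, so I discarded it.
- At the stop there was a side force of about 5 N on the fingers, with no visible effect.

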